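# Reset the sprung ejector plate of a forming die with a hand tamper

## Task

Take the flat-footed tamper out of its wooden rest and press the sprung ejector plate in the forming die squarely down until it is on its stop, its catch has gone in and it sits level; lean on it steadily there with about 20 N for two seconds, never with more than 40 N, and touch the die with nothing but the tamper. Lift the tamper out, stand it upright in its rest again and let go, leaving the plate caught down and level. Leave the other things on the bench where they are.

Things in the scene. Friction and masses are not known exactly. Their poses are not given: they have to be found in the camera images.
- tamper_grip (a point): Hand tamper, about 0.4 kg: a round flat steel foot 50 mm in diameter and 16 mm thick, a 20 mm round neck, and on top an upright square wooden grip 26 x 26 mm and 62 mm tall; 112 mm tall in all. The point is the centre of the grip, on the tamper's axis, 81 mm above the underside of the foot and 31 mm below the top. z is along the tamper, upward; x and y are square to the grip's faces.
- rest_floor (a point): Tamper rest: a low round wooden dish on a thin 100 mm square board, 78 mm outside and 62 mm inside, rim 12 mm above the bench, fixed to the bench. The tamper stands in it. The point is the centre of its inner floor, 4 mm above the bench; z up.
- die_rim (a point): Forming die fixed to the bench: a dark 150 x 120 x 18 mm shoe with a round steel ring on it, 100 mm outside, with an upright bore 60 mm in diameter. The point is the centre of the bore's mouth, level with the ring's top, 75 mm above the bench; z up.
- plate_top (a point): Ejector plate: round metal plate, 57 mm in diameter, in the die's bore. The point is the centre of its top face, z square to that face. It starts 5 to 27 mm below the ring's top and ends, caught, 24 to 36 mm below: how deep differs each time. It rocks about its centre (up to 0.12 rad), starts cocked, and lies flat to a flat foot pressed on it. A friction ring holds it where it is left.
- catch (a joint): The plate's catch, in m: 0 not in, 0.003 fully in; it stays in when let go. Pushing the plate takes 7 to 11 N over its first 6 to 16 mm (the catch reads 0); then it is on its stop, and more than 13.5 N moves stop and plate the last 3 mm, the catch going in, up to a hard end where the force climbs steeply.
- spray_can: Bystander: upright spray can, 62 mm in diameter, 160 mm tall, loose. Origin at the centre of its underside.
- flange: Bystander: flat steel ring lying on the bench, 100 mm in diameter, 14 mm thick, loose. Origin at the centre of its underside.
- hammer: Bystander: hammer 260 mm long lying on the bench, loose. Origin under its middle, x from the handle towards the head.
- angle_block: Bystander: L-shaped aluminium angle block standing on the bench, 70 x 50 mm, 70 mm tall, loose. Origin at the centre of its underside.
Mind the look-alikes: they are no part of the job. Leave any blue or green look-alike of the part that bears tamper_grip alone. Leave any white look-alike of the part that bears die_rim alone.

How it is judged:
By the outcome, as a careful person would: the job done as asked, in the order asked, and still so for the second after the job is handed in, with the robot touching nothing.
It also fails if it takes over 56 s, if anything falls off the work surface, if the arm or the gripper's body presses on something with over 40 N, if the wrist force passes 120 N, or if a joint passes its speed limit or range.

## Robot

A 6-joint arm with a two-finger parallel gripper is mounted at the origin on the work surface. World frame = base frame: x ahead of the robot, y to its left, z up, the work surface at z = 0. Lengths are in m, angles in rad, forces in N, time in s.
With the tool pointing down it reaches from about 0.325 to 0.9 m from the base axis. Payload 6.1 kg.
Tool frame: the origin (TCP) lies midway between the tips of the shut fingers; the grasp point (between the pads) lies 19 mm behind it; y points along the fingers, z is the direction in which the jaws open and shut, and the axes are right-handed (so a half turn about y gives the same grasp; the last joint's range is limited). The gripper opens to 85 mm and grips with 20 to 120 N. Pads are 22 mm wide; open, the fingers measure 114 mm over their backs; the gripper's body (76 mm by 85 mm) begins 54 mm behind the grasp point. The pads swing forward as they close: fully open they stand 13 mm farther back than shut.
Start: joints at [1, 0.22, 1.526, -0, 1.395, -0.126], TCP at [0.269, 0.564, 0.192] pointing down, gripper open.
Joint ranges: [-2.98, 2.98], [-0.91, 2.08], [0.09, 2.57], [-1.24, 4.39], [0.2, 2.65], [-2.68, 2.68]. Speed limits (rad/s): [2.57, 2.57, 3.01, 3.14, 3.14, 3.14].

## Interface

Orientations are given as a rotation vector (axis times angle).
In Python, from rig import arm, optics gives the robot as it stands.
- The arm moves only by the shell command python3 -m crank 'ROWS' [OPENING] [FORCE]. ROWS is a JSON object of lists of equal length, an entry for each row: "travel": the shift along the tool's x, y, z in m, a list of three; "twist": the turn, a rotation vector about the tool's x, y, z in units of 8 degrees (1.0 is 8 degrees), a list of three. In form: {"travel": [[dx, dy, dz], ...], "twist": [[wx, wy, wz], ...]}. A call has 1 to 10 rows; each row shifts and turns the commanded pose from where the row before left it, along the tool's axes as they then stand; what a row does not reach is not made up. A row lasts 1/8 s, in which the tool goes at most 62.5 mm and 10.7 degrees, less where a joint would pass 70% of its speed; a pose out of reach is approached as far as the arm can. A call with a gripper value outside its range is refused whole. OPENING is the closure, from 0 (fully open) to 1 (shut), set as the call begins (- or left out, the last holds). The fingers move at their own pace and stop on an object; FORCE is the grip in N (left out, the last holds). Time passes only in rows, so rows that do not move let the fingers close. It gives the time, the measured TCP pose, the force and the opening at its end, in the units of the state.
- arm.get_obs(): the state, without advancing time (a new reading comes with each control period).
- optics.capture(name): name is "side" or "top" or "wrist"; returns a dict with "frame" (420x560x3 uint8, red, green, blue), "fx", "fy", "cx", "cy" (pixels), "position" and "orientation" of the camera in the world. Camera axes: x right, y down, z forward; pixel columns grow to the right and rows downward; lengths in m; the calibration is good to about 2 mm. A picture is of the moment at which its call begins. There is no depth.
- arm.sign_off(): hands the job in, once; it reports no verdict.
The state is a dict: "time": time; "joint_positions": joint angles; "joint_velocities": joint speeds; "effort": joint torques, N m; "tcp_pos": TCP position; "tcp_rot": TCP orientation; "force": force on the tool from outside, world axes, zero at the start; "wrist_torque": the same for the moment, N m; "grip_width": finger opening in m.
Only numpy, scipy, OpenCV 4.12 (cv2) and the standard library are available. Lean on these libraries where they do the work, as an engineer would, in place of code of your own. Each camera call takes 0.05 s, during which the arm holds its last target. There are 200 camera calls.

## Working session

There is one attempt and no reset: what is moved stays moved. The work goes in short steps, Python scripts to look and compute and a shell command to move; the robot and the scene stay as the last step left them, time stands still between calls to the robot, and variables do not carry over. Pictures are saved under pics/ and viewed, about 8 in all and at most 12, crops included, and the job is handed in when it is done.

```bash
ls; mkdir -p pics
cat > h.py <<'E'
import numpy as np, cv2
from scipy.spatial.transform import Rotation as R
from rig import arm, optics
def cap(n,f):
    c=optics.capture(n); cv2.imwrite('pics/'+f+'.png',c['frame'][:,:,::-1]); np.save('pics/'+f+'.npy',c,allow_pickle=True); return c
def load(f): return np.load('pics/'+f+'.npy',allow_pickle=True).item()
def rot(o):
    o=np.array(o,float)
    return o if o.shape==(3,3) else R.from_rotvec(o).as_matrix() if o.size==3 else R.from_quat(o).as_matrix()
def ray(c,u,v):
    d=rot(c['orientation'])@np.array([(u-c['cx'])/c['fx'],(v-c['cy'])/c['fy'],1.]); return np.array(c['position'],float),d/np.linalg.norm(d)
def onz(c,u,v,z):
    p,d=ray(c,u,v); return p+d*(z-p[2])/d[2]
def proj(c,P):
    q=rot(c['orientation']).T@(np.array(P,float)-c['position']); return np.array([c['cx']+c['fx']*q[0]/q[2],c['cy']+c['fy']*q[1]/q[2]])
E
python3 - <<'E'
from h import *
for n in ['side','top','wrist']:
    c=cap(n,n+'0'); print(n,c['fx'],c['cx'],c['cy'],c['position'],c['orientation'])
a=load('top0')['frame'];b=load('side0')['frame']
o=arm.get_obs();print(o)
cv2.imwrite('pics/both.png',cv2.resize(np.vstack([a,b]),None,fx=.714,fy=.714)[:,:,::-1])
E
```

```text
pics
side 524.8356245728787 281.04374141977223 220.97173771144534 [ 0.31424411 -1.06447002  1.13900503] [-2.34391114  0.1418158  -0.08982977]
top 532.3457095689103 284.0267659027344 215.34539747125308 [ 0.23010976 -0.0277333   1.33671016] [-2.11064678  2.13358743 -0.21300281]
wrist 347.1164699290045 278.598511786875 214.74020184650445 [0.20805603 0.59324351 0.37458345] [2.45445515 1.54998246 0.20917082]
{'time': 0.15, 'joint_positions': array([ 9.99889807e-01,  2.21074216e-01,  1.52733479e+00, -8.03505085e-06,
        1.39468654e+00, -1.26112063e-01]), 'joint_velocities': array([ 3.62693456e-05, -2.44437605e-03, -2.27768915e-03, -1.94367701e-04,
        7.00804627e-04,  2.24178714e-04]), 'effort': array([ 1.54041863e-03, -4.97487295e+01, -3.89902210e+01, -1.86305315e-04,
        7.16575974e-03,  3.93346761e-05]), 'tcp_pos': array([0.26865268, 0.56374405, 0.19093962]), 'tcp_rot': array([-1.54392511,  0.34928572, -0.34848567]), 'force': array([ 0.58386265, -0.42140987,  0.30391974]), 'wrist_torque': array([ 0.02046174, -0.02656729,  0.04121484]), 'grip_width': 0.08558584271312286}
```

View pics/top0.png

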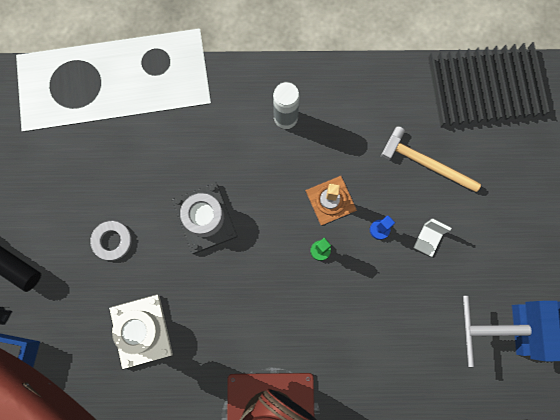

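View pics/side0.png

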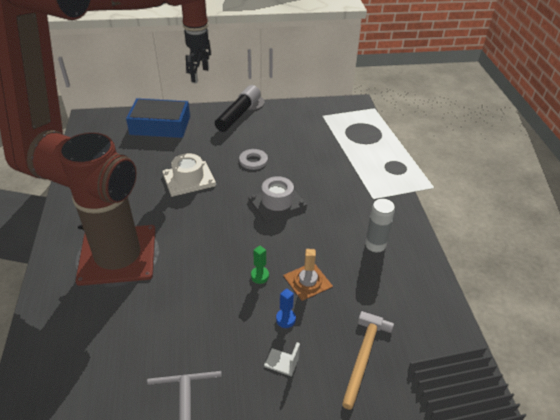

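The top view shows three tampers: wood grip in the rest at (333,190), blue (382,228) and green (320,248). The wooden-gripped one in the wooden rest fits the description. There are two dies: dark shoe at (204,214) and white at (137,332); the dark one is meant. I'll confirm both in one enlarged crop and measure them.

Run:
```python
from h import *
t=load('top0');s=load('side0')
a=t['frame'][160:270,160:440];b=s['frame'][160:330,225:345]
A=cv2.resize(a,(800,314),interpolation=cv2.INTER_CUBIC)
b1=cv2.resize(s['frame'][235:305,250:350],(400,280),interpolation=cv2.INTER_CUBIC)
b2=cv2.resize(s['frame'][165:235,240:340],(400,280),interpolation=cv2.INTER_CUBIC)
cv2.imwrite('pics/crop1.png',np.vstack([A,np.hstack([b1,b2])])[:,:,::-1])
for n,c,(u,v) in [('t',t,(333,190)),('s',s,(310,252))]:
    hsv=cv2.cvtColor(c['frame'],cv2.COLOR_RGB2HSV)
    print(n,c['frame'][v-12:v+14:3,u], onz(c,u,v,.116))
print('die',onz(t,202,214,.075),onz(s,277,188,.075))
```

```text
t [[128 102  83]
 [193 128  79]
 [241 213 150]
 [244 219 152]
 [243 217 151]
 [240 202 137]
 [115  93  62]
 [120  95  63]
 [123 123 126]] [ 0.52978483 -0.15274455  0.116     ]
s [[ 81  80  79]
 [ 80  80  79]
 [ 79  81  79]
 [184 150 105]
 [218 175 115]
 [184 145  98]
 [131 106  70]
 [133 107  73]
 [130 105  71]] [ 0.53247452 -0.15697568  0.116     ]
die [0.4834294  0.16126579 0.075     ] [0.48460399 0.15380161 0.075     ]
```

View pics/crop1.png

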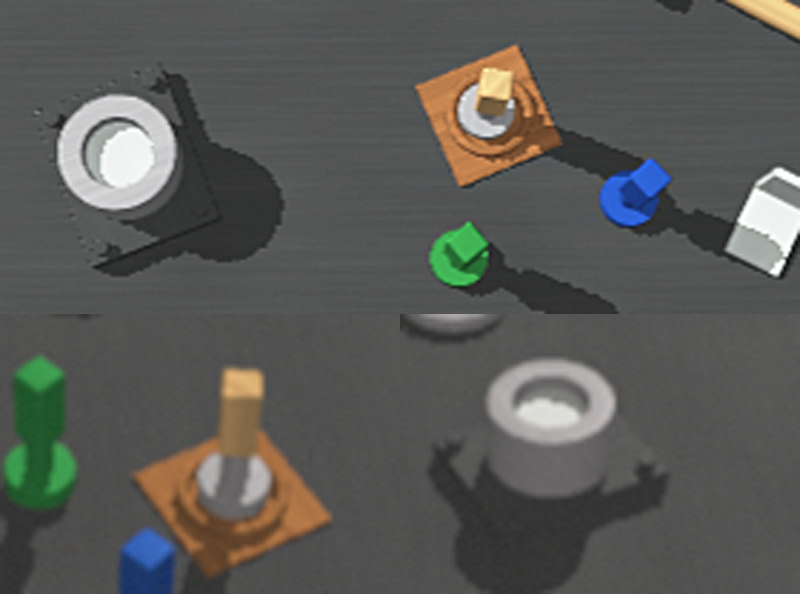

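Confirmed: the wooden-gripped tamper stands in the brown rest, top face at about (333,189) in the top view. The dark-shod die's ring is centred at about (201,213) in top and (278,187) in side. Next is a wrist look over the die, then over the tamper.

```bash
cat >> h.py <<'E'
def st(goal=None,yaw=None):
    o=arm.get_obs(); T=R.from_rotvec(o['tcp_rot']); M=T.as_matrix(); p=np.array(o['tcp_pos'])
    print('t',round(o['time'],2),'tcp',p.round(4),'F',np.round(o['force'],1),'M',np.round(o['wrist_torque'],2),'w',round(o['grip_width'],4))
    print('R',M.round(3).tolist(),'j',np.round(o['joint_positions'],2))
    if goal is not None: print('travel in tool',(M.T@(np.array(goal)-p)).round(4))
    return o,M,p
E
python3 - <<'E'
from h import *
t=load('top0');s=load('side0');w=load('wrist0')
d1=onz(t,201,213.2,.075);d2=onz(s,277.75,187.2,.075)
g1=onz(t,333.3,189,.116);g2=onz(s,310.5,251.5,.116)
print(d1,d2,g1,g2)
o,M,p=st([.45,.12,.24])
print('cam in tool',M.T@(w['position']-p),(M.T@rot(w['orientation'])).round(3))
E
```

```text
[0.48542513 0.1637156  0.075     ] [0.48738532 0.15731003 0.075     ] [ 0.53220611 -0.15352373  0.116     ] [ 0.53408497 -0.15537077  0.116     ]
t 0.15 tcp [0.2687 0.5637 0.1909] F [ 0.6 -0.4  0.3] M [ 0.02 -0.03  0.04] w 0.0856
R [[0.903, -0.001, 0.43], [-0.43, -0.001, 0.903], [-0.0, -1.0, -0.001]] j [ 1.    0.22  1.53 -0.    1.39 -0.13]
travel in tool [ 0.3546 -0.0486 -0.3226]
cam in tool [-0.06742661 -0.18363223  0.00028219] [[-0.     0.963  0.269]
 [ 0.001 -0.269  0.963]
 [ 1.     0.    -0.001]]
```

```bash
python3 -m crank '{"travel":[[0.03,-0.006,-0.025],[0.042,-0.006,-0.034],[0.042,-0.006,-0.034],[0.042,-0.006,-0.034],[0.042,-0.006,-0.034],[0.042,-0.006,-0.034],[0.042,-0.006,-0.034],[0.03,-0.006,-0.025],[0.02,0,-0.01],[0,0,0]],"twist":[[0,0,0],[0,0,0],[0,0,0],[0,0,0],[0,0,0],[0,0,0],[0,0,0],[0,0,0],[0,0,0],[0,0,0]]}'
python3 - <<'E'
from h import *
o,M,p=st(); w=cap('wrist','w1')
print('rim guess px',proj(w,[.486,.160,.075]))
E
```

```text
time: 1.4
tcp_pos: [0.4555, 0.1818, 0.2396]
tcp_rot: [-1.542, 0.351, -0.351]
force: [-0.6, -0.1, -0.3]
grip_width: 0.0857
t 1.4 tcp [0.4555 0.1818 0.2396] F [-0.6 -0.1 -0.3] M [-0.02  0.05 -0.06] w 0.0857
R [[0.901, -0.0, 0.433], [-0.433, -0.0, 0.901], [-0.0, -1.0, -0.0]] j [ 0.22 -0.14  1.8  -0.    1.47 -0.9 ]
rim guess px [272.37889813 221.24999912]
```

View pics/w1.png

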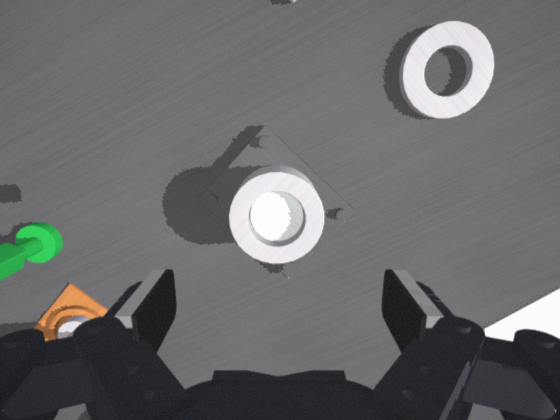

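The wrist view shows the die's ring centred near (277,217) with the bright plate at (276,215). I'll fit it by contour.

Run:
```python
from h import *
w=load('w1'); g=cv2.cvtColor(w['frame'],cv2.COLOR_RGB2GRAY)
print(g[217,225:330:3]); print(g[150:275:4,277])
for th in (190,200,210,220):
    m=np.zeros_like(g); m[150:280,215:340]=(g[150:280,215:340]>th)*255
    m[(g>245)]=0
    cs,h=cv2.findContours(m,cv2.RETR_CCOMP,cv2.CHAIN_APPROX_NONE)
    for c in cs:
        if len(c)>60:
            e=cv2.fitEllipse(c); P=onz(w,*e[0],.075)
            r=[onz(w,e[0][0]+e[1][i]/2,e[0][1],.075)[:2]-P[:2] for i in (0,1)]
            print(th,len(c),np.round(e[0],1),np.round(e[1],1),P.round(4),[round(float(np.linalg.norm(x))*1000,1) for x in r])
```

```text
[ 79  99 233 236 238 239 238 240 156 254 254 254 254 254 253 253 253 253
 253 253 253 253 204 203 202 201 140 220 234 233 237 235 236 164  90]
[122 119 123 122 134 136 238 240 239 230 231 252 253 254 253 253 253 253
 253 253 253 253 252 125 176 233 240 234 228  75  77 116]
190 271 [276.6 217. ] [90.6 94.1] [0.4837 0.166  0.075 ] [47.3, 49.1]
190 146 [278.5 218.3] [51.3 53.8] [0.4859 0.1672 0.075 ] [26.8, 28.1]
190 158 [269.5 215.3] [40.3 47.5] [0.4789 0.1601 0.075 ] [21.0, 24.8]
200 266 [276.5 217.2] [90.1 93.7] [0.4839 0.1658 0.075 ] [47.0, 48.9]
200 210 [276.1 216.5] [52.1 56.4] [0.483  0.1658 0.075 ] [27.2, 29.4]
200 151 [269.4 215.4] [40.7 47.4] [0.4789 0.16   0.075 ] [21.2, 24.7]
210 263 [276.5 217.2] [89.8 93.4] [0.4839 0.1658 0.075 ] [46.9, 48.8]
210 355 [275.  217.8] [50.  56.8] [0.4838 0.1641 0.075 ] [26.1, 29.7]
220 263 [276.5 217.3] [89.5 92.9] [0.484  0.1658 0.075 ] [46.7, 48.5]
220 169 [277.1 218.5] [57.2 59. ] [0.4855 0.1658 0.075 ] [29.9, 30.8]
```

```bash
python3 -m crank '{"travel":[[0.018,0,-0.025],[0.028,0,-0.038],[0.028,0,-0.038],[0.028,0,-0.038],[0.028,0,-0.038],[0.028,0,-0.038],[0.02,0,-0.027],[0.014,0,-0.02],[0.005,0,-0.007],[0,0,0]],"twist":[[0,0,0],[0,0,0],[0,0,0],[0,0,0],[0,0,0],[0,0,0],[0,0,0],[0,0,0],[0,0,0],[0,0,0]]}'
python3 - <<'E'
from h import *
o,M,p=st(); w=cap('wrist','w2')
print('guess px',proj(w,[.533,-.154,.116]))
E
```

```text
time: 2.7
tcp_pos: [0.5171, -0.1437, 0.2395]
tcp_rot: [-1.542, 0.349, -0.348]
force: [-0.1, 0.7, -0.1]
grip_width: 0.0856
t 2.7 tcp [ 0.5171 -0.1437  0.2395] F [-0.1  0.7 -0.1] M [ 0.02  0.01 -0.01] w 0.0856
R [[0.903, -0.001, 0.43], [-0.43, 0.001, 0.903], [-0.001, -1.0, 0.0]] j [-0.42 -0.02  1.7   0.    1.47 -1.54]
guess px [275.70255378 215.27488928]
```

View pics/w2.png

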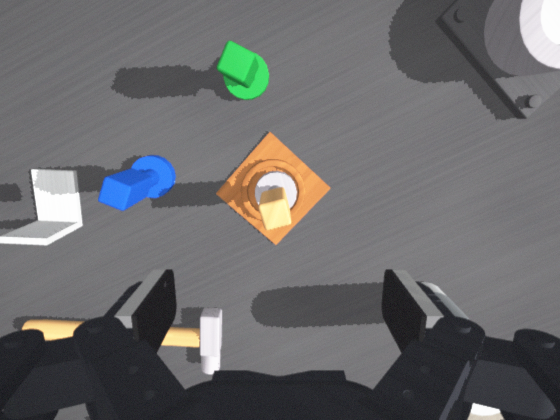

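The wrist view shows the tamper's grip top at about (275,215), its foot in the rest at (276,190), green at (238,60) and blue at (125,188). Next I'll measure the top face and its turn, and the rest.

Run:
```python
from h import *
o,M,p=st(); w=load('w2'); f=w['frame']; hsv=cv2.cvtColor(f,cv2.COLOR_RGB2HSV)
print(f[196:235:3,275].tolist())
def toolang(v): return np.degrees(np.arctan2(*(M.T@np.array([v[0],v[1],0]))[[2,0]]))
roi=np.zeros(f.shape[:2],bool); roi[180:240,250:300]=1
for th in (190,215,230):
    m=((hsv[...,2]>th)&(hsv[...,1]>60)&(hsv[...,0]>13)&roi).astype(np.uint8)
    cs,_=cv2.findContours(m,cv2.RETR_EXTERNAL,cv2.CHAIN_APPROX_NONE); c=max(cs,key=cv2.contourArea)
    P=np.array([onz(w,u,v,.116)[:2] for u,v in c[:,0]])*1000
    r=cv2.minAreaRect(P.astype(np.float32)); b=cv2.boxPoints(r); 
    print(th,np.round(r[0],1),np.round(r[1],1),[round(float(toolang(b[i+1]-b[i])),1) for i in (0,1)],cv2.minAreaRect(c)[0])
m=((hsv[...,1]>110)&(hsv[...,0]<14)&(hsv[...,2]>60)).astype(np.uint8); m[:125]=0;m[250:]=0;m[:,:210]=0;m[:,335:]=0
cs,_=cv2.findContours(m,cv2.RETR_EXTERNAL,cv2.CHAIN_APPROX_NONE); c=max(cs,key=cv2.contourArea)
c=cv2.convexHull(c);P=np.array([onz(w,u,v,.004)[:2] for u,v in c[:,0]])*1000
r=cv2.minAreaRect(P.astype(np.float32));print('rest',np.round(r[0],1),np.round(r[1],1))
```

```text
t 2.75 tcp [ 0.517  -0.1433  0.2396] F [-0.1  0.5 -0.6] M [ 0.04  0.01 -0.05] w 0.0856
R [[0.903, -0.0, 0.43], [-0.43, 0.001, 0.903], [-0.001, -1.0, 0.0]] j [-0.42 -0.02  1.7   0.    1.47 -1.54]
[[160, 128, 88], [165, 129, 87], [249, 220, 148], [255, 245, 179], [255, 244, 176], [255, 246, 180], [255, 248, 185], [255, 249, 186], [255, 247, 181], [255, 245, 179], [254, 240, 169], [242, 171, 99], [239, 165, 96]]
190 [ 529.7 -154. ] [43.  44.3] [-41.8, 48.2] (274.251953125, 211.7811279296875)
215 [ 529.7 -154. ] [43.  44.3] [-41.8, 48.2] (274.251953125, 211.7811279296875)
230 [ 533.4 -152.6] [35.9 43.8] [-43.5, 46.5] (277.2030029296875, 214.41786193847656)
rest [ 526.3 -160.2] [ 91.3 100.3]
```

Run:
```python
from h import *
o,M,p=st(); w=load('w2'); f=w['frame'].astype(int)
def toolang(v): return np.degrees(np.arctan2(*(M.T@np.array([v[0],v[1],0]))[[2,0]]))
m=((f[...,1]>205)&(f[...,2]<200)&(f[...,0]>235)).astype(np.uint8); m[:180]=0;m[240:]=0;m[:,:250]=0;m[:,300:]=0
cs,_=cv2.findContours(m,cv2.RETR_EXTERNAL,cv2.CHAIN_APPROX_NONE); c=max(cs,key=cv2.contourArea)
P=np.array([onz(w,u,v,.116)[:2] for u,v in c[:,0]])*1000
r=cv2.minAreaRect(P.astype(np.float32)); b=cv2.boxPoints(r)
print(np.round(r[0],1),np.round(r[1],1),[round(float(toolang(b[i+1]-b[i])),1) for i in (0,1)],cv2.minAreaRect(c))
# rest: dish / foot
print('foot', onz(w,276,190,.02), 'board corners',[onz(w,*q,.003)[:2].round(4) for q in [(269,132),(330,187),(276,245),(217,193)]])
s=cv2.resize(w['frame'][120:255,205:345],None,fx=4,fy=4,interpolation=cv2.INTER_CUBIC);cv2.imwrite('pics/crop2.png',s[:,:,::-1])
```

```text
t 2.75 tcp [ 0.517  -0.1433  0.2396] F [-0.1  0.5 -0.6] M [ 0.04  0.01 -0.05] w 0.0856
R [[0.903, -0.0, 0.43], [-0.43, 0.001, 0.903], [-0.001, -1.0, 0.0]] j [-0.42 -0.02  1.7   0.    1.47 -1.54]
[ 527.4 -152.1] [26.2 33.9] [15.6, 105.6] ((274.7323913574219, 208.87136840820312), (36.07277297973633, 28.536134719848633), 75.0685806274414)
foot [ 0.52905955 -0.15260419  0.02      ] board corners [array([ 0.4658, -0.1316]), array([ 0.5573, -0.0926]), array([ 0.5972, -0.1853]), array([ 0.5042, -0.2217])]
```

View pics/crop2.png

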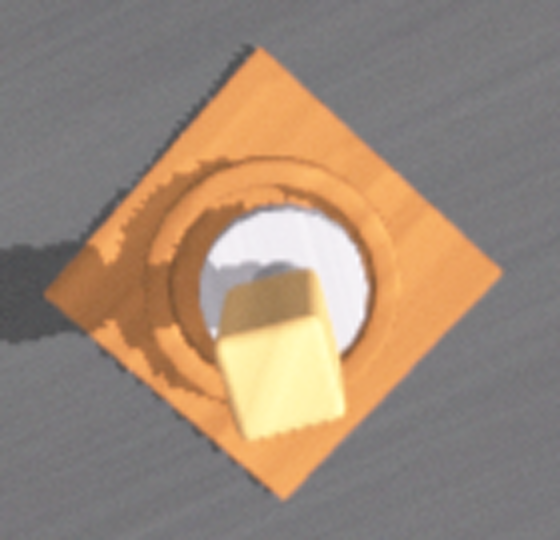

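Grip top corners in the crop are (218,350), (325,320), (345,412) and (250,440), so the centre is at full-image (276.1,215.0), turned about 16° from tool x toward z. Turning to match, then computing the approach.

```bash
python3 -m crank '{"travel":[[0,0,0],[0,0,0],[0,0,0]],"twist":[[0,-1,0],[0,-0.97,0],[0,0,0]]}'
python3 - <<'E'
from h import *
w=load('w2');print(onz(w,276.1,215,.116),onz(w,276.2,192.5,.02))
st([.533,-.1535,.068])
E
```

```text
time: 3.12
tcp_pos: [0.5171, -0.1433, 0.2399]
tcp_rot: [-1.566, 0.133, -0.133]
force: [-0.7, 0.3, -0.2]
grip_width: 0.0855
[ 0.53292031 -0.15355676  0.116     ] [ 0.53188158 -0.15369166  0.02      ]
t 3.12 tcp [ 0.5171 -0.1433  0.2399] F [-0.7  0.3 -0.2] M [ 0.01  0.   -0.05] w 0.0855
R [[0.986, 0.0, 0.169], [-0.169, 0.0, 0.986], [0.0, -1.0, 0.0]] j [-0.42 -0.02  1.7   0.    1.47 -1.82]
travel in tool [ 0.0174  0.1719 -0.0074]
```

```bash
python3 -m crank '{"travel":[[0.0085,0,-0.0035],[0.0085,0.02,-0.0035],[0,0.035,0],[0,0.04,0],[0,0.04,0],[0,0.025,0],[0,0.012,0],[0,0,0]],"twist":[[0,0,0],[0,0,0],[0,0,0],[0,0,0],[0,0,0],[0,0,0],[0,0,0],[0,0,0]]}' && python3 -m crank '{"travel":[[0,0,0],[0,0,0],[0,0,0],[0,0,0],[0,0,0],[0,0,0],[0,0,0],[0,0,0]],"twist":[[0,0,0],[0,0,0],[0,0,0],[0,0,0],[0,0,0],[0,0,0],[0,0,0],[0,0,0]]}' 1 80
python3 - <<'E'
from h import *
st([.533,-.1535,.068])
E
```

```text
time: 4.12
tcp_pos: [0.532, -0.1541, 0.0664]
tcp_rot: [-1.566, 0.135, -0.132]
force: [0.3, -0.7, -0.1]
grip_width: 0.0855
time: 5.12
tcp_pos: [0.5336, -0.155, 0.069]
tcp_rot: [-1.568, 0.132, -0.135]
force: [-1.0, -1.7, 5.8]
grip_width: 0.0232
t 5.12 tcp [ 0.5336 -0.155   0.069 ] F [-1.  -1.7  5.8] M [-0.11  0.09 -0.03] w 0.0232
R [[0.986, 0.002, 0.169], [-0.169, -0.001, 0.986], [0.002, -1.0, -0.001]] j [-0.42  0.18  1.82 -0.    1.14 -1.83]
travel in tool [-0.0008  0.001   0.0014]
```

```bash
python3 -m crank '{"travel":[[0,-0.005,0],[0,-0.015,0],[0,-0.03,0],[0,-0.035,0],[0,-0.03,0],[0,-0.016,0],[0,0,0],[0,0,0]],"twist":[[0,0,0],[0,0,0],[0,0,0],[0,0,0],[0,0,0],[0,0,0],[0,0,0],[0,0,0]]}'
python3 - <<'E'
from h import *
o,M,p=st([.4845,.165,.20])
a=cap('top','top1')['frame'];b=cap('side','side1')['frame'];w=cap('wrist','w3')['frame']
cv2.imwrite('pics/m3.png',np.hstack([cv2.resize(b[190:310,230:390],(400,300)),cv2.resize(w,(400,300))])[:,:,::-1])
E
```

```text
time: 6.12
tcp_pos: [0.5317, -0.1539, 0.1971]
tcp_rot: [-1.566, 0.135, -0.131]
force: [-0.3, -0.2, -5.4]
grip_width: 0.0233
t 6.12 tcp [ 0.5317 -0.1539  0.1971] F [-0.3 -0.2 -5.4] M [ 0.06 -0.01 -0.01] w 0.0233
R [[0.986, -0.003, 0.169], [-0.169, 0.001, 0.986], [-0.003, -1.0, 0.001]] j [-0.42  0.05  1.71 -0.    1.39 -1.83]
travel in tool [-0.1004 -0.0024  0.3064]
```

View pics/m3.png

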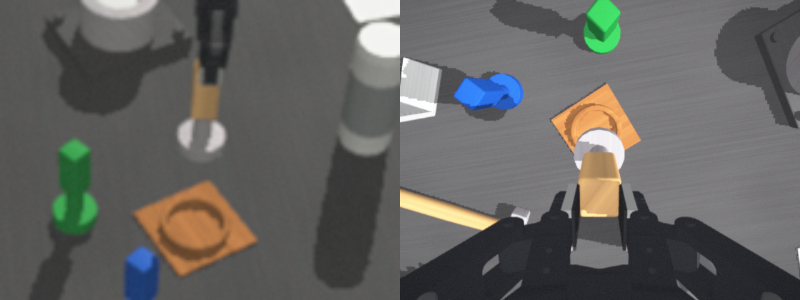

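The tamper is held and hangs upright, foot in line with the grip in both views. Carrying it over the die.

```bash
python3 -m crank '{"travel":[[-0.006,0,0.018],[-0.0125,0,0.038],[-0.0125,0,0.038],[-0.0125,0,0.038],[-0.0125,0,0.038],[-0.0125,0,0.038],[-0.0125,0,0.038],[-0.0125,0,0.038],[-0.0065,0,0.022],[0,0,0]],"twist":[[0,0,0],[0,0,0],[0,0,0],[0,0,0],[0,0,0],[0,0,0],[0,0,0],[0,0,0],[0,0,0],[0,0,0]]}'
python3 - <<'E'
from h import *
o,M,p=st([.4845,.165,.20])
b=cap('side','side2')['frame'];w=cap('wrist','w4')['frame']
cv2.imwrite('pics/m4.png',np.hstack([cv2.resize(b[130:220,230:330],(400,360),interpolation=cv2.INTER_CUBIC),cv2.resize(w[120:300,180:380],(400,360),interpolation=cv2.INTER_CUBIC)])[:,:,::-1])
W=load('w4')
print('die',proj(W,[.4845,.165,.075]),proj(W,[.4845-.05*M[0,0],.165-.05*M[1,0],.075]), 'foot', [proj(W,p+M@np.array(d)) for d in ([-.025,-.064+.016+.064-0.0,0],[-.025,.064,0],[0,.048,.025],[0,.048,-.025],[-.025,.048,0])])
E
```

```text
time: 7.52
tcp_pos: [0.4846, 0.1663, 0.1984]
tcp_rot: [-1.566, 0.131, -0.13]
force: [1.0, -0.9, -5.9]
grip_width: 0.0232
t 7.53 tcp [0.4846 0.1663 0.1984] F [ 1.  -0.9 -5.9] M [-0.   -0.04 -0.02] w 0.0232
R [[0.986, -0.001, 0.166], [-0.166, 0.001, 0.986], [-0.001, -1.0, 0.0]] j [ 0.18 -0.06  1.81  0.    1.39 -1.23]
travel in tool [ 0.0001 -0.0016 -0.0013]
die [278.47081839 194.8352661 ] [278.4162185  138.30388893] foot [array([280.42430459, 191.82704004]), array([280.19060751, 178.12640369]), array([316.22486774, 217.63865857]), array([244.27302615, 217.66616218]), array([280.25826796, 182.09303977])]
```

View pics/m4.png

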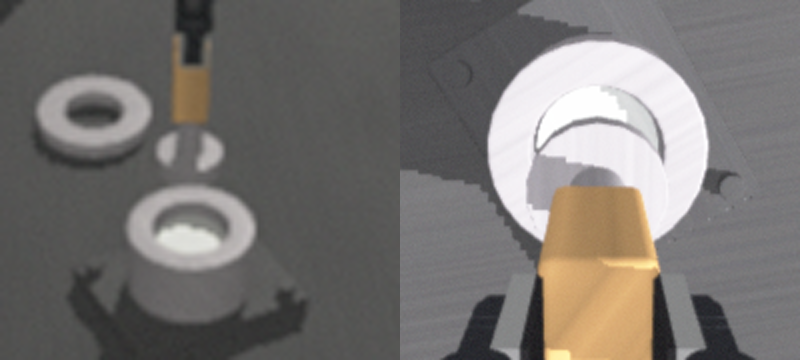

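The side crop shows the foot at (190,150) above the ring centred at (190,230). In the wrist crop the foot spans 527–668 and the ring 487–709. Checking the x offset from the side view.

Run:
```python
from h import *
s=load('side2');W=load('w4')
for n,P in [('foot',[.4837,.1654,.1504]),('ring',[.4859,.1654,.075]),('ring2',[.4839,.1654,.075])]: print(n,proj(s,P))
g=cv2.cvtColor(W['frame'],cv2.COLOR_RGB2GRAY)
# x extents
f=cv2.cvtColor(s['frame'],cv2.COLOR_RGB2GRAY)
print(f[187,255:300]);print(f[168,262:292])
```

```text
foot [276.63842484 166.51210709]
ring [276.95003984 185.53838845]
ring2 [276.31163444 185.58214964]
[ 85  84  84  85  85  85 112 150 169 171 173 178 168 130 120 166 192 193
 210 223 223 222 211 193 190 188 167 135 131 126 113 100 139 175 180 182
 187 191 158  89  82  83  86  86  85]
[ 56  64  80  87  90  87  92 139 172 172 170 144 103  99 104 104 103 113
 145 173 180 180 177 145  91  84  85  86  84  88]
```

```bash
python3 -m crank '{"travel":[[0.0022,0,0.0003],[0,0.015,0],[0,0.02,0],[0,0.015,0],[0,0.006,0],[0,0,0],[0,0,0]],"twist":[[0,0,0],[0,0,0],[0,0,0],[0,0,0],[0,0,0],[0,0,0],[0,0,0]]}'
python3 - <<'E'
from h import *
o,M,p=st([.4859,.1654,.145])
b=cap('side','side3')['frame'];w=cap('wrist','w5')['frame']
cv2.imwrite('pics/m5.png',np.hstack([cv2.resize(b[130:220,230:330],(400,360),interpolation=cv2.INTER_CUBIC),cv2.resize(w[120:300,180:380],(400,360),interpolation=cv2.INTER_CUBIC)])[:,:,::-1])
E
```

```text
time: 8.5
tcp_pos: [0.4887, 0.1642, 0.1436]
tcp_rot: [-1.566, 0.132, -0.134]
force: [0.4, 0.9, -4.6]
grip_width: 0.0234
t 8.5 tcp [0.4887 0.1642 0.1436] F [ 0.4  0.9 -4.6] M [0.   0.   0.04] w 0.0234
R [[0.986, 0.001, 0.169], [-0.169, 0.0, 0.986], [0.001, -1.0, 0.0]] j [ 0.17 -0.    1.86  0.    1.28 -1.23]
travel in tool [-0.003  -0.0014  0.0007]
```

View pics/m5.png

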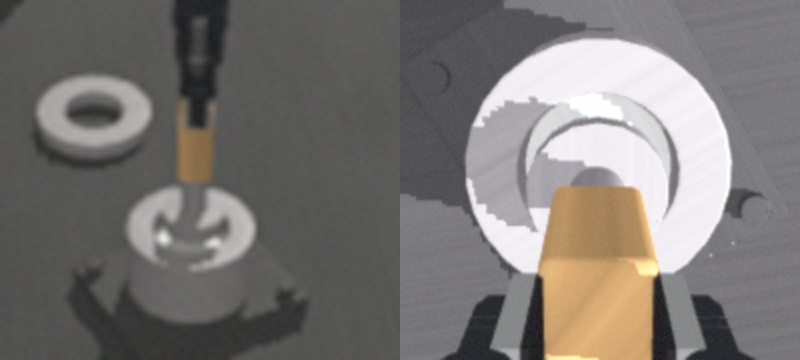

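In the wrist crop the bore spans 519–678 (centre 598.5, top edge y=92) and the foot 527–668 (centre 597.5, top edge y=122). I'll check the along-x alignment by rays from these edges.

Run:
```python
from h import *
W=load('w5'); T=R.from_rotvec(arm.get_obs()['tcp_rot']).as_matrix()
C=rot(W['orientation']); tx=-C[:,1].copy(); tx[2]=0; tx/=-np.linalg.norm(tx) # tool +x direction horizontally (image down)
f=lambda u,v,z:onz(W,180+(u-400)/2,120+v/2,z)
for zf in (.0945,.096,.0975):
  bore=f(598.5,92,.075)+.03*tx; foot=f(597.5,122,zf)+.025*tx
  ring=f(598.5,38,.075)+.05*tx
  tz=np.cross([0,0,1],tx)
  print(zf,'bore',bore.round(4),'ring',ring.round(4),'foot',foot.round(4),'bore-foot tool x,z mm',((bore-foot)@tx*1e3).round(1),((bore-foot)@tz*1e3).round(1))
```

```text
0.0945 bore [0.4853 0.1653 0.075 ] ring [0.4861 0.1652 0.075 ] foot [0.4877 0.1645 0.0945] bore-foot tool x,z mm -2.5 0.4
0.096 bore [0.4853 0.1653 0.075 ] ring [0.4861 0.1652 0.075 ] foot [0.4875 0.1646 0.096 ] bore-foot tool x,z mm -2.3 0.4
0.0975 bore [0.4853 0.1653 0.075 ] ring [0.4861 0.1652 0.075 ] foot [0.4872 0.1646 0.0975] bore-foot tool x,z mm -2.0 0.4
```

```bash
python3 -m crank '{"travel":[[-0.0017,0,0.0003],[0,0.003,0],[0,0.003,0],[0,0.002,0],[0,0,0]],"twist":[[0,0,0],[0,0,0],[0,0,0],[0,0,0],[0,0,0]]}'; python3 -m crank '{"travel":[[0,0.001,0],[0,0.001,0],[0,0.001,0],[0,0,0]],"twist":[[0,0,0],[0,0,0],[0,0,0],[0,0,0]]}';python3 -m crank '{"travel":[[0,0.001,0],[0,0.001,0],[0,0.001,0],[0,0,0]],"twist":[[0,0,0],[0,0,0],[0,0,0],[0,0,0]]}'
```

```text
time: 9.22
tcp_pos: [0.4862, 0.1646, 0.1344]
tcp_rot: [-1.567, 0.134, -0.133]
force: [-0.2, 0.1, -5.7]
grip_width: 0.0235
time: 9.72
tcp_pos: [0.4863, 0.1647, 0.1317]
tcp_rot: [-1.567, 0.133, -0.133]
force: [0.5, 0.2, -4.4]
grip_width: 0.023
time: 10.22
tcp_pos: [0.4863, 0.1646, 0.1287]
tcp_rot: [-1.567, 0.134, -0.133]
force: [0.7, -0.0, -5.1]
grip_width: 0.0231
```

```bash
for i in 1; do python3 -m crank '{"travel":[[0,0.001,0],[0,0.001,0],[0,0.001,0],[0,0,0]],"twist":[[0,0,0],[0,0,0],[0,0,0],[0,0,0]]}'; done;  python3 -m crank '{"travel":[[0,0.001,0],[0,0.001,0],[0,0,0]],"twist":[[0,0,0],[0,0,0],[0,0,0]]}'
```

```text
time: 10.72
tcp_pos: [0.4867, 0.1646, 0.1261]
tcp_rot: [-1.567, 0.133, -0.134]
force: [-0.8, -1.1, -1.9]
grip_width: 0.0233
time: 11.1
tcp_pos: [0.4869, 0.1647, 0.1243]
tcp_rot: [-1.566, 0.132, -0.134]
force: [-0.2, -0.9, 2.7]
grip_width: 0.0232
```

Contact was at a TCP height of about 0.1265. The push is now about 8 N, with the hanging tamper reading about -5.2 N. Going on in small steps.

```bash
python3 -m crank '{"travel":[[0,0.001,0],[0,0.001,0],[0,0,0]],"twist":[[0,0,0],[0,0,0],[0,0,0]]}'; python3 -m crank '{"travel":[[0,0.001,0],[0,0.001,0],[0,0,0]],"twist":[[0,0,0],[0,0,0],[0,0,0]]}'; python3 -m crank '{"travel":[[0,0.001,0],[0,0.001,0],[0,0,0]],"twist":[[0,0,0],[0,0,0],[0,0,0]]}'
```

```text
time: 11.48
tcp_pos: [0.4866, 0.1647, 0.1218]
tcp_rot: [-1.567, 0.133, -0.134]
force: [0.1, -0.6, 3.5]
grip_width: 0.0231
time: 11.85
tcp_pos: [0.4865, 0.1647, 0.1198]
tcp_rot: [-1.567, 0.133, -0.133]
force: [1.4, -0.9, 3.6]
grip_width: 0.0229
time: 12.22
tcp_pos: [0.4864, 0.1647, 0.1178]
tcp_rot: [-1.567, 0.133, -0.133]
force: [0.4, 0.2, 4.2]
grip_width: 0.0232
```

```bash
python3 -m crank '{"travel":[[0,0.001,0],[0,0.0005,0],[0,0,0]],"twist":[[0,0,0],[0,0,0],[0,0,0]]}'; python3 -m crank '{"travel":[[0,0.001,0],[0,0.0005,0],[0,0,0]],"twist":[[0,0,0],[0,0,0],[0,0,0]]}'
```

```text
time: 12.6
tcp_pos: [0.4867, 0.1647, 0.1167]
tcp_rot: [-1.567, 0.133, -0.134]
force: [0.7, 0.1, 5.5]
grip_width: 0.0232
time: 12.98
tcp_pos: [0.4867, 0.1647, 0.1152]
tcp_rot: [-1.567, 0.133, -0.134]
force: [0.8, -0.9, 6.4]
grip_width: 0.0231
```

```bash
python3 -m crank '{"travel":[[0,0.001,0],[0,0.0005,0],[0,0,0]],"twist":[[0,0,0],[0,0,0],[0,0,0]]}'
```

```text
time: 13.35
tcp_pos: [0.4871, 0.1647, 0.1144]
tcp_rot: [-1.566, 0.132, -0.134]
force: [-0.8, -0.6, 8.8]
grip_width: 0.0234
```

```bash
python3 -m crank '{"travel":[[0,0.0005,0],[0,0.0005,0],[0,0,0]],"twist":[[0,0,0],[0,0,0],[0,0,0]]}'
```

```text
time: 13.72
tcp_pos: [0.4877, 0.1648, 0.1143]
tcp_rot: [-1.566, 0.131, -0.135]
force: [-1.1, -0.9, 13.6]
grip_width: 0.0233
```

```bash
python3 -m crank '{"travel":[[0,0.0005,0],[0,0.0005,0],[0,0,0]],"twist":[[0,0,0],[0,0,0],[0,0,0]]}'
```

```text
time: 14.1
tcp_pos: [0.4883, 0.1648, 0.1142]
tcp_rot: [-1.566, 0.13, -0.136]
force: [-2.5, -1.0, 17.4]
grip_width: 0.0231
```

```bash
python3 -m crank '{"travel":[[0,0.0005,0],[0,0,0]],"twist":[[0,0,0],[0,0,0]]}'
```

```text
time: 14.35
tcp_pos: [0.4886, 0.1648, 0.1141]
tcp_rot: [-1.566, 0.129, -0.137]
force: [-1.8, -1.3, 20.1]
grip_width: 0.0231
```

The TCP has stopped at 0.1141, about 12 mm after contact, while the force climbs steeply to about 25 N: the hard end. Backing off to about 20 N and relieving the sideways drift.

```bash
python3 -m crank '{"travel":[[-0.001,-0.0005,0],[0,-0.0005,0],[0,0,0]],"twist":[[0,0,0],[0,0,0],[0,0,0]]}'
python3 - <<'E'
from h import *
st()
b=cap('side','side4')['frame'];w=cap('wrist','w6')['frame']
cv2.imwrite('pics/m6.png',np.hstack([cv2.resize(b[130:220,230:330],(400,360),interpolation=cv2.INTER_CUBIC),cv2.resize(w[120:300,180:380],(400,360),interpolation=cv2.INTER_CUBIC)])[:,:,::-1])
E
```

```text
time: 14.72
tcp_pos: [0.4873, 0.1649, 0.1142]
tcp_rot: [-1.566, 0.13, -0.136]
force: [-0.5, -0.8, 14.6]
grip_width: 0.0231
t 14.72 tcp [0.4873 0.1649 0.1142] F [-0.5 -0.8 14.6] M [-0.27  0.1   0.03] w 0.0231
R [[0.986, 0.004, 0.169], [-0.169, 0.0, 0.986], [0.004, -1.0, 0.001]] j [ 0.17  0.02  1.89 -0.    1.22 -1.23]
```

View pics/m6.png

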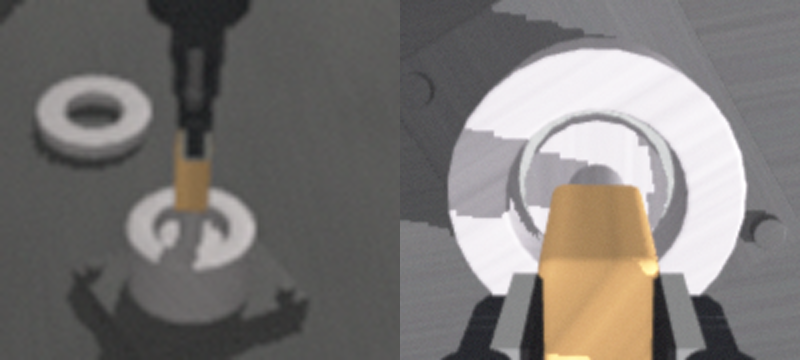

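The foot sits inside the bore clear of the wall, and the push reads about 19.8 N. Holding for over two seconds.

```bash
for i in 1 2; do python3 -m crank '{"travel":[[0,0,0],[0,0,0],[0,0,0],[0,0,0],[0,0,0],[0,0,0],[0,0,0],[0,0,0],[0,0,0],[0,0,0]],"twist":[[0,0,0],[0,0,0],[0,0,0],[0,0,0],[0,0,0],[0,0,0],[0,0,0],[0,0,0],[0,0,0],[0,0,0]]}'; done
```

```text
time: 16.08
tcp_pos: [0.4873, 0.1649, 0.1142]
tcp_rot: [-1.566, 0.13, -0.136]
force: [-0.2, -0.9, 14.2]
grip_width: 0.0233
time: 17.32
tcp_pos: [0.4873, 0.1649, 0.1142]
tcp_rot: [-1.566, 0.13, -0.137]
force: [-0.5, -1.2, 13.8]
grip_width: 0.0232
```

```bash
python3 -m crank '{"travel":[[0,-0.0015,0],[0,-0.0015,0],[0,-0.0015,0],[0,-0.002,0],[0,-0.006,0],[0,-0.012,0],[0,-0.02,0],[0,-0.025,0],[0,-0.02,0],[0,0,0]],"twist":[[0,0,0],[0,0,0],[0,0,0],[0,0,0],[0,0,0],[0,0,0],[0,0,0],[0,0,0],[0,0,0],[0,0,0]]}'
python3 - <<'E'
from h import *
st([.532,-.1545,.2])
b=cap('side','side5')['frame'];w=cap('wrist','w7')['frame'];a=cap('top','top2')['frame']
cv2.imwrite('pics/m7.png',np.hstack([cv2.resize(b[160:220,245:310],(390,360),interpolation=cv2.INTER_CUBIC),cv2.resize(w[120:300,180:380],(400,360),interpolation=cv2.INTER_CUBIC)])[:,:,::-1])
E
```

```text
time: 18.58
tcp_pos: [0.4871, 0.1651, 0.2041]
tcp_rot: [-1.565, 0.129, -0.137]
force: [-0.1, -0.0, -4.4]
grip_width: 0.0233
t 18.57 tcp [0.4871 0.1651 0.2041] F [-0.1 -0.  -4.4] M [-0.02 -0.03  0.04] w 0.0233
R [[0.986, 0.005, 0.169], [-0.169, 0.001, 0.986], [0.005, -1.0, 0.002]] j [ 0.17 -0.06  1.8  -0.    1.4  -1.23]
travel in tool [ 0.0982  0.004  -0.3075]
```

View pics/m7.png

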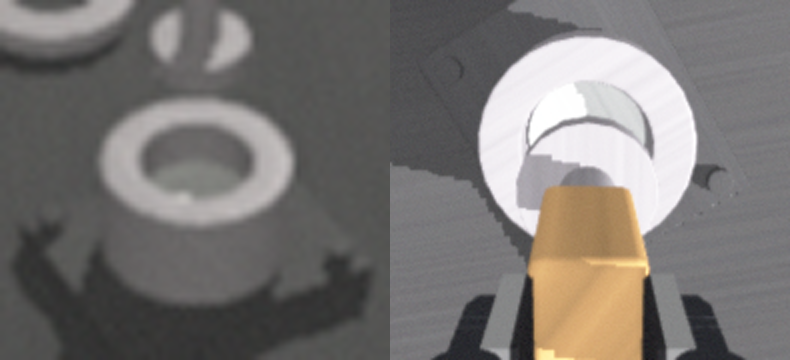

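The side crop shows the plate deep in the bore, far edge near crop (195,160). I'll compare column profiles before and after to get the plate's heights.

Run:
```python
from h import *
for n in ('side0','side5'):
    s=load(n); g=cv2.cvtColor(s['frame'],cv2.COLOR_RGB2GRAY)
    print(n,g[174:204,276:279].mean(1).round().tolist())
s=load('side5')
print('mouth far/near',proj(s,[.4855,.1954,.075]),proj(s,[.4855,.1354,.075]))
for d in (.010,.0125,.019,.022,.025,.028): print(d,proj(s,[.4855,.1654+.0285,.075-d])[1].round(1))
```

```text
side0 [85.0, 88.0, 129.0, 164.0, 174.0, 175.0, 145.0, 105.0, 103.0, 112.0, 125.0, 132.0, 163.0, 207.0, 219.0, 220.0, 220.0, 221.0, 217.0, 194.0, 175.0, 173.0, 166.0, 136.0, 106.0, 104.0, 104.0, 102.0, 104.0, 101.0]
side5 [102.0, 97.0, 129.0, 165.0, 177.0, 177.0, 146.0, 108.0, 104.0, 104.0, 105.0, 106.0, 114.0, 127.0, 131.0, 129.0, 129.0, 129.0, 145.0, 168.0, 175.0, 175.0, 168.0, 138.0, 106.0, 105.0, 106.0, 104.0, 104.0, 104.0]
mouth far/near [275.64086845 179.36579115] [278.03494689 191.89104346]
0.01 182.1
0.0125 182.7
0.019 184.3
0.022 185.0
0.025 185.7
0.028 186.4
```

Plate depth is about 25 mm by the side view, matching 12.5 mm start plus 12 mm travel, and its shading is now even. Now the rest centre, from two views, for the return.

Run:
```python
from h import *
t=load('top0');w=load('w2');s=load('side0')
print('board top',onz(t,331.2,200.4,.003),'wrist',onz(w,273.1,189.3,.003))
k=np.array([(135,478),(262,432),(331,518),(211,577)])-[0,314]; q=k/4+[250,235]; print('side',onz(s,*q.mean(0),.003))
# wrist dish: fit convex hull of darker dish? use w3 mask of board
w3=load('w3'); hsv=cv2.cvtColor(w3['frame'],cv2.COLOR_RGB2HSV)
st([.5315,-.156,.2])
```

```text
board top [ 0.5300961  -0.15889292  0.003     ] wrist [ 0.52979261 -0.15705567  0.003     ]
side [ 0.5341789  -0.16608052  0.003     ]
t 18.73 tcp [0.4848 0.1647 0.2004] F [-0.7 -1.  -5.3] M [ 0.03 -0.05 -0.01] w 0.0232
R [[0.986, -0.001, 0.169], [-0.169, -0.0, 0.986], [-0.001, -1.0, -0.0]] j [ 0.17 -0.06  1.81 -0.    1.39 -1.23]
travel in tool [ 0.1002  0.0004 -0.3082]
```

```bash
python3 -m crank '{"travel":[[0.006,0,-0.018],[0.0125,0,-0.038],[0.0125,0,-0.038],[0.0125,0,-0.038],[0.0125,0,-0.038],[0.0125,0,-0.038],[0.0125,0,-0.038],[0.0125,0,-0.038],[0.0065,0,-0.022],[0,0,0]],"twist":[[0,0,0],[0,0,0],[0,0,0],[0,0,0],[0,0,0],[0,0,0],[0,0,0],[0,0,0],[0,0,0],[0,0,0]]}'
python3 -m crank '{"travel":[[0,0.015,0],[0,0.03,0],[0,0.03,0],[0,0.015,0],[0,0,0],[0,0,0]],"twist":[[0,0,0],[0,0,0],[0,0,0],[0,0,0],[0,0,0],[0,0,0]]}'
python3 - <<'E'
from h import *
st([.532,-.155,.09])
b=cap('side','side6')['frame'];w=cap('wrist','w8')['frame']
cv2.imwrite('pics/m8.png',np.hstack([cv2.resize(b[235:305,270:350],(400,350),interpolation=cv2.INTER_CUBIC),cv2.resize(w[110:285,180:380],(400,350),interpolation=cv2.INTER_CUBIC)])[:,:,::-1])
E
```

```text
time: 19.98
tcp_pos: [0.5318, -0.1547, 0.2002]
tcp_rot: [-1.566, 0.136, -0.134]
force: [-0.8, 0.8, -5.2]
grip_width: 0.0231
time: 20.72
tcp_pos: [0.5332, -0.1537, 0.1125]
tcp_rot: [-1.567, 0.131, -0.134]
force: [-0.3, 0.5, -3.3]
grip_width: 0.023
t 20.73 tcp [ 0.5332 -0.1537  0.1125] F [-0.3  0.5 -3.3] M [-0.02 -0.03 -0.01] w 0.023
R [[0.986, 0.002, 0.168], [-0.168, -0.001, 0.986], [0.002, -1.0, -0.0]] j [-0.42  0.12  1.79  0.    1.23 -1.82]
travel in tool [-0.001   0.0225 -0.0015]
```

View pics/m8.png

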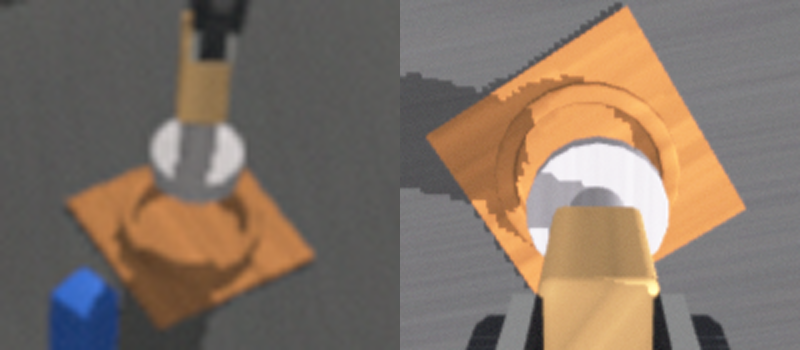

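The wrist crop shows the dish's outer edge spanning 497–680 (top y=82) and the foot spanning 527–668 (top y=140). Computing the offset by rays.

Run:
```python
from h import *
W=load('w8'); C=rot(W['orientation']); tx=C[:,1].copy(); tx[2]=0; tx/=np.linalg.norm(tx); tz=np.cross([0,0,1],tx)
f=lambda u,v,z:onz(W,180+(u-400)/2,110+v/2,z)
print('tx',tx)
dish=f(588.5,82,.012)+.039*tx; foot=f(597.5,140,.0635)+.025*tx
print(dish.round(4),foot.round(4),'dish-foot tool x,z mm',((dish-foot)@tx*1e3).round(1),((dish-foot)@tz*1e3).round(1))
st()
```

```text
tx [ 0.98578174 -0.16803081  0.        ]
[ 0.5306 -0.1571  0.012 ] [ 0.5319 -0.1536  0.0635] dish-foot tool x,z mm -0.6 -3.7
t 20.82 tcp [ 0.5334 -0.154   0.1129] F [-0.2 -0.  -5.7] M [-0.04  0.01  0.02] w 0.0233
R [[0.986, 0.003, 0.169], [-0.169, -0.001, 0.986], [0.003, -1.0, -0.001]] j [-0.42  0.12  1.79  0.    1.23 -1.82]
```

```bash
python3 -m crank '{"travel":[[-0.0005,0,-0.0035],[0,0.012,0],[0,0.015,0],[0,0.01,0],[0,0.003,0],[0,0,0],[0,0,0]],"twist":[[0,0,0],[0,0,0],[0,0,0],[0,0,0],[0,0,0],[0,0,0],[0,0,0]]}'; python3 -m crank '{"travel":[[0,0.001,0],[0,0.001,0],[0,0,0]],"twist":[[0,0,0],[0,0,0],[0,0,0]]}'
```

```text
time: 21.7
tcp_pos: [0.5317, -0.1572, 0.0718]
tcp_rot: [-1.567, 0.133, -0.134]
force: [-0.0, -0.2, -4.3]
grip_width: 0.0233
time: 22.08
tcp_pos: [0.5312, -0.157, 0.0693]
tcp_rot: [-1.567, 0.133, -0.133]
force: [-0.5, 1.1, -4.5]
grip_width: 0.023
```

```bash
python3 -m crank '{"travel":[[0,0.001,0],[0,0.0005,0],[0,0,0]],"twist":[[0,0,0],[0,0,0],[0,0,0]]}'
```

```text
time: 22.45
tcp_pos: [0.5319, -0.1574, 0.0691]
tcp_rot: [-1.567, 0.132, -0.134]
force: [-2.0, 1.4, 6.0]
grip_width: 0.0232
```

Foot is on the rest's floor. Easing off and letting go.

```bash
python3 -m crank '{"travel":[[0,-0.001,0],[0,0,0]],"twist":[[0,0,0],[0,0,0]]}'; python3 -m crank '{"travel":[[0,0,0],[0,0,0],[0,0,0],[0,0,0],[0,0,0],[0,0,0],[0,0,0],[0,0,0]],"twist":[[0,0,0],[0,0,0],[0,0,0],[0,0,0],[0,0,0],[0,0,0],[0,0,0],[0,0,0]]}' 0
```

```text
time: 22.7
tcp_pos: [0.5315, -0.1572, 0.0691]
tcp_rot: [-1.567, 0.133, -0.134]
force: [-1.2, -0.9, 1.5]
grip_width: 0.023
time: 23.7
tcp_pos: [0.5312, -0.157, 0.0688]
tcp_rot: [-1.567, 0.133, -0.133]
force: [0.4, -1.0, 0.1]
grip_width: 0.0858
```

```bash
python3 -m crank '{"travel":[[0,-0.005,0],[0,-0.015,0],[0,-0.03,0],[0,-0.035,0],[0,-0.04,0],[0,-0.04,0],[0,-0.02,0],[0,0,0],[0,0,0]],"twist":[[0,0,0],[0,0,0],[0,0,0],[0,0,0],[0,0,0],[0,0,0],[0,0,0],[0,0,0],[0,0,0]]}'
python3 - <<'E'
from h import *
o,M,p=st()
w=cap('wrist','w9'); s=cap('side','side9'); t=cap('top','top9')
f=w['frame'].astype(int)
# grip top face: pale wood; foot: white disc
m=((f[...,1]>205)&(f[...,2]<205)&(f[...,0]>235)).astype(np.uint8); m[:, :200]=0; m[:,360:]=0; m[260:]=0
cs,_=cv2.findContours(m,cv2.RETR_EXTERNAL,cv2.CHAIN_APPROX_NONE); c=max(cs,key=cv2.contourArea); r=cv2.minAreaRect(c)
print('grip top',np.round(r[0],1),np.round(r[1],1),onz(w,*r[0],.116).round(4))
print('expected px top, foot ctr for upright at', proj(w,[.531,-.157,.116]),proj(w,[.531,-.157,.02]))
b=s['frame'].astype(int); print('side grip col',[(v,[int(x) for x in np.where((b[v,290:330,0]-b[v,290:330,2]>25)&(b[v,290:330,0]>100)&(b[v,290:330,1]>90))[0][[0,-1]]+290]) for v in (250,258,266) if ((b[v,290:330,0]-b[v,290:330,2]>25)&(b[v,290:330,0]>100)&(b[v,290:330,1]>90)).any()])
b=load('side0')['frame'].astype(int); print('before      ',[(v,[int(x) for x in np.where((b[v,290:330,0]-b[v,290:330,2]>25)&(b[v,290:330,0]>100)&(b[v,290:330,1]>90))[0][[0,-1]]+290]) for v in (250,258,266)])
# what changed overall in side view outside the arm
for a,bn in (('side0','side9'),('top0','top9')):
    d=cv2.absdiff(load(a)['frame'],load(bn)['frame']).max(2); d=cv2.morphologyEx((d>50).astype(np.uint8),cv2.MORPH_OPEN,np.ones((3,3)))
    n,l,stt,ce=cv2.connectedComponentsWithStats(d); print(bn,[x[:5].tolist() for x in stt[1:] if x[4]>15])
g=cv2.cvtColor(s['frame'],cv2.COLOR_RGB2GRAY); print('plate',g[174:204,276:279].mean(1).round().astype(int).tolist())
E
```

```text
time: 24.82
tcp_pos: [0.5304, -0.1566, 0.252]
tcp_rot: [-1.566, 0.135, -0.131]
force: [-0.4, 0.1, -0.6]
grip_width: 0.0853
t 24.82 tcp [ 0.5304 -0.1566  0.252 ] F [-0.4  0.1 -0.6] M [ 0.03 -0.03 -0.03] w 0.0853
R [[0.986, -0.003, 0.169], [-0.169, 0.001, 0.986], [-0.003, -1.0, 0.001]] j [-0.43  0.02  1.64 -0.    1.49 -1.83]
grip top [278.5 192. ] [26. 25.] [ 0.5297 -0.1566  0.116 ]
expected px top, foot ctr for upright at [278.3219455  193.39701761] [278.39247831 176.93414948]
side grip col [(250, [305, 314]), (258, [304, 314]), (266, [302, 317])]
before       [(250, [305, 315]), (258, [305, 314]), (266, [302, 316])]
side9 [[0, 0, 64, 180, 7756], [47, 0, 309, 120, 18211], [198, 34, 10, 11, 71], [186, 69, 11, 14, 95], [322, 108, 19, 33, 372], [143, 118, 6, 3, 18], [150, 118, 6, 3, 18], [171, 155, 10, 14, 98], [129, 172, 5, 5, 19], [124, 187, 4, 7, 24], [270, 186, 14, 7, 73], [121, 195, 4, 5, 17], [151, 229, 4, 7, 22]]
top9 [[350, 65, 4, 5, 16], [326, 83, 59, 71, 1251], [305, 119, 13, 20, 112], [312, 121, 12, 21, 100], [381, 126, 23, 36, 394], [302, 143, 17, 33, 186], [317, 151, 16, 13,
[... 154 characters left out ...]
], [344, 210, 5, 5, 20], [364, 210, 8, 11, 57], [340, 215, 19, 39, 426], [310, 238, 25, 25, 455], [316, 266, 28, 73, 427], [537, 301, 23, 60, 1279], [0, 307, 11, 17, 123], [112, 334, 32, 20, 314], [312, 340, 7, 10, 45], [0, 349, 53, 71, 1663], [302, 351, 13, 22, 119], [271, 368, 5, 5, 23], [298, 374, 8, 10, 66], [269, 389, 22, 16, 161], [245, 391, 19, 19, 119], [307, 392, 5, 5, 23], [58, 394, 26, 26, 440], [299, 395, 4, 5, 18], [307, 399, 5, 4, 18], [224, 403, 3, 6, 18], [296, 405, 18, 15, 108], [243, 413, 10, 7, 52], [285, 415, 8, 5, 27]]
plate [92, 93, 138, 177, 188, 188, 155, 113, 111, 112, 112, 113, 120, 135, 139, 138, 136, 138, 154, 178, 187, 187, 179, 145, 113, 113, 112, 111, 111, 110]
```

```bash
python3 -c "
from rig import arm
print(arm.sign_off())"
```

```text
the job is handed in; nothing more can be done
None
```

I pressed the plate down to a hard end, held it there, stood the tamper back in its rest and handed the job in at about 25 s. I could not read the catch directly, so whether it is fully in is inferred, not confirmed.

**Pressing:** The plate moved about 12 mm at 8–12 N. It then stopped hard, with the force climbing to about 25 N (highest reading) over only 0.3 mm. I eased back to about 19–20 N and held that for about 2.6 s with the height steady. In the pictures the foot stayed inside the bore, clear of its wall, and nothing else was near the die.

**Last checks:**
- **Plate:** It was still down about 25 mm below the rim, evenly shaded and unchanged after the tamper was lifted out. That depth is good to a few millimetres.
- **Tamper:** It stands upright in the rest; the grip's top measured (0.530, -0.157), within about 2 mm of the rest's centre.
- **Other things on the bench:** Comparing the side view before and after, I took the plate to be the only real change on the bench. The larger differences I put down to the arm and its shadow. The top comparison was too cluttered to tell.

**What disagreed:**
- **Force over the last 3 mm:** The readings there were about 11–14 N, and I saw no clear step at 13.5 N. I take the catch to be in because the plate did not move at all under 20–25 N.
- **Side camera:** By hand-picked pixels it gave y about 6–8 mm less than the top and wrist views for the die and the rest. I used the top and wrist values.

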